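Fit the electrode cross-arm and start its clamp screw

TASK

Hang the electrode cross-arm by the eye of its hub on the stand's post, right down on the seat, and let go of it. Then start the orange clamp screw in the blue boss beside it as one does by hand: turn it backward (anticlockwise from above) until it drops into the thread, turn it forward about one full turn, and finish still holding its knob in the fingers. Leave the bottle, beaker and jar where they are.

Things in the scene. Friction and masses are not known exactly. Their poses are not given: they have to be found in the camera images.
- cross_arm: Electrode cross-arm, 120 g, flat on the bench: upright grey hub (34 mm diameter, 30 mm high, 16 mm through eye) amid an aluminium bar (14 mm wide, 10 mm thick) with a red holder ring (24 mm) at each end; 144 mm long. Origin: centre of the hub's underside; z up along the eye, x along the bar. Grip the hub from above, fingers closing along y; it stands 20 mm above the bar.
- stand: White stand, fixed to the bench: base plate 130 mm (x) by 260 mm (y) by 15 mm thick. Origin: centre of its underside, on the bench; z up. The post stands at y = +60 mm, the blue threaded boss at y = -60 mm, both at x = 0.
- post_seat (a point): Centre of the grey seat (36 mm diameter, 25 mm above the bench) on which the hub rests when it is right down; the axis of the vertical steel post, 12 mm in diameter.
- post_top (a point): Top of the post, 75 mm above the bench, 50 mm above the seat; the last 6 mm taper to 4 mm diameter.
- boss_top (a point): Centre of the top face of the blue boss (28 mm diameter, 48 mm above the bench), on the vertical screw axis. The screw starts lying on the thread's first ridge, crossed: turned forward it binds within half a turn. Turned backward, within 2 rad (differs each time), its end slips off the ridge and it can fall.
- screw: Orange clamp screw, set loosely in the boss, cannot come out: round knurled knob, 34 mm diameter, 18 mm high, on a steel shank. Origin: centre of the knob, about 79 mm above the bench at the start, on the boss axis; z up, x along the black line on its top. Grip it at any yaw. Turns easily (0.02 N m). Right-hand thread, sinks 5 mm a turn: let the fingers go down with it.
- screw_turn (a joint): Turn of the screw in rad, growing clockwise seen from above (forward, screwing in). Its zero has no meaning for the thread. When turned back past the ridge's end the screw falls 3.5 to 5 mm by its own weight, but not while the fingers hold it up: after each 1 rad or less of turning back, slacken the fingers or press it down lightly to feel whether it drops.
- screw_lift (a joint): Height of the screw in m: 0 with its end on the crest of the first ridge, negative as it sinks. -0.0002 to -0.002 at the start, about -0.005 (-0.004 if turned back 1 rad too far) in the mouth of the thread after the drop, -0.010 one turn further on; cannot go below -0.0132. The knob's centre is 80 mm above the bench plus this value.
- amber_bottle: Small amber glass bottle, 38 mm diameter, 75 mm high, not to be disturbed. Origin: centre of its underside.
- beaker: Glass beaker, 52 mm diameter, 62 mm high, not to be disturbed. Origin: centre of its underside.
- buffer_jar: White jar with blue cap, 46 mm diameter, 55 mm high, not to be disturbed. Origin: centre of its underside.
Not all that is in view belongs to the job. Several things look just like the cross_arm: the one meant starts farthest to the robot's left.

How it is judged:
On the way, in this order (a step that is already met when the one before it is completed fails the run):
1. the cross-arm hangs on the post, right down on the seat, and is released (horizontal distance between cross_arm and post_seat below 0.005 m and z of cross_arm in the frame of post_seat below 0.004 m and angle between cross_arm's own z axis and vertical below 0.1 rad and contact force between the fingers and cross_arm below 0.1 N), for 0.2 s.
2. the screw, turned backward, has dropped into the mouth of the thread (horizontal distance between cross_arm and post_seat below 0.005 m and z of cross_arm in the frame of post_seat below 0.004 m and angle between cross_arm's own z axis and vertical below 0.1 rad and value of joint screw_lift between -0.007 and -0.0035 m), for 0.05 s.
3. the screw has gone forward about one turn (0.7 to 1.25 turns) from the mouth (horizontal distance between cross_arm and post_seat below 0.005 m and z of cross_arm in the frame of post_seat below 0.004 m and angle between cross_arm's own z axis and vertical below 0.1 rad and value of joint screw_lift between -0.0113 and -0.0085 m), for 0.1 s.
At the end, for the whole second after the job is handed in: Cross-arm released and still on the post: eye within 5 mm of the axis, underside within 4 mm of the seat, tilt under 0.1 rad. Screw sunk 8.5 to 11.3 mm below the crest (0.7 to 1.25 turns into the thread), still, and the fingers hold it with over 2 N (all of step 3 and contact force between the fingers and cross_arm below 0.1 N and contact force between the fingers and screw above 2 N and linear speed of screw below 0.01 m/s and angular speed of screw below 0.1 rad/s and linear speed of cross_arm below 0.02 m/s); the arm keeps its last pose, push and grip.
It fails at once if the amber bottle is shifted by more than 15 mm or tipped (distance of amber_bottle from where it was at the start of the episode above 0.015 m or angle between amber_bottle's own z axis and vertical above 0.3 rad).
It fails at once if the beaker is shifted by more than 15 mm or tipped (distance of beaker from where it was at the start of the episode above 0.015 m or angle between beaker's own z axis and vertical above 0.3 rad).
It fails at once if the buffer jar is shifted by more than 15 mm or tipped (distance of buffer_jar from where it was at the start of the episode above 0.015 m or angle between buffer_jar's own z axis and vertical above 0.3 rad).
It also fails if it takes over 72 s, if anything falls off the work surface, if the arm or the gripper's body presses on something with over 40 N, if the wrist force passes 120 N, or if a joint passes its speed limit or range.

ROBOT

A 6-joint arm with a two-finger parallel gripper is mounted at the origin on the work surface. World frame = base frame: x ahead of the robot, y to its left, z up, the work surface at z = 0. Lengths are in m, angles in rad, forces in N, time in s.
With the tool pointing down it reaches from about 0.375 to 0.925 m from the base axis. Payload 5.7 kg.
Tool frame: the origin (TCP) lies midway between the tips of the shut fingers; the grasp point (between the pads) lies 19 mm behind it (grip_point_offset is the distance from the TCP to the grasp point, in m); z points along the fingers, y is the line along which they close (so a half turn about z gives the same grasp; the last joint's range is limited). The gripper opens to 85 mm and grips with 20 to 120 N. Pads are 22 mm wide; open, the fingers measure 114 mm over their backs; the gripper's body (76 mm by 85 mm) begins 54 mm behind the grasp point. The pads swing forward as they close: fully open they stand 13 mm farther back than shut.
Start: joints at [-1.216, 0.359, 1.51, -0, 1.272, -0.115], TCP at [0.272, -0.535, 0.231] pointing down, gripper open.
Joint ranges: [-2.97, 2.97], [-1.01, 2.36], [0.21, 2.38], [-0.96, 4.11], [0.2, 2.71], [-2.98, 2.98]. Speed limits (rad/s): [2.39, 2.39, 3.14, 3.14, 3.14, 3.14].

INTERFACE

Orientations are given as [roll, pitch, yaw] about the fixed x, y, z axes, in that order (R = Rz(yaw) Ry(pitch) Rx(roll)).
In Python, from station import * gives the robot as it stands.
- The arm moves only by the tool send_rows, never from a script. Its arguments are lists of equal length, an entry for each row: "jaw": the opening, from 0 (shut) to 1 (fully open); "dp": the shift along the tool's x, y, z in mm, a list of three; "delta_rot": the turn, a rotation vector about the tool's x, y, z in rad, a list of three. In form: {"jaw": [jaw, ...], "dp": [[x, y, z], ...], "delta_rot": [[ax, ay, az], ...]}. A call has 1 to 5 rows; each row shifts and turns the commanded pose from where the row before left it, along the tool's axes as they then stand; what a row does not reach is not made up. A row lasts 1/8 s, in which the tool goes at most 62.5 mm and 10.7 degrees, less where a joint would pass 70% of its speed; a pose out of reach is approached as far as the arm can. A call with a gripper value outside its range is refused whole. The fingers move at their own pace and stop on an object; "force" is the grip in N (left out, the last holds). Time passes only in rows, so rows that do not move let the fingers close. It gives the time, the measured TCP pose, the force, the opening and the grip force at its end, in the units of the state.
- sense(): the state, without advancing time (a new reading comes with each control period).
- snapshot(name): name is "scene" or "top" or "wrist"; returns a dict with "color" (480x640x3 uint8, red, green, blue), "intrinsics" (3x3 intrinsics, pixels), "R" (3x3) and "t" (3): a world point X has camera coordinates R X + t; the wrist camera has in their place "mount" (4x4, takes a point from camera to tool coordinates, whose origin is the TCP and whose axes are the flange's). Camera axes: x right, y down, z forward; pixel columns grow to the right and rows downward; lengths in m; the calibration is good to about 2 mm. A picture is of the moment at which its call begins: read the wrist's pose just before it. There is no depth.
- hand_in(): hands the job in; it is judged then, once.
The state is a dict: "time_s": time; "joints": joint angles; "dq": joint speeds; "joint_efforts": joint torques, N m; "ee_pos": TCP position; "tcp_rot": TCP orientation; "ft_force": force on the tool from outside, world axes, zero at the start; "wrist_torque": the same for the moment, N m; "width": finger opening in m; "finger_force": force on a finger pad.
Only numpy, scipy, OpenCV 4.12 (cv2) and the standard library are available. Lean on these libraries where they do the work, as an engineer would, in place of code of your own. Each camera call takes 0.05 s, during which the arm holds its last target. There are 200 camera calls.

## Working session

There is one attempt and no reset: what is moved stays moved. The work goes in short steps, Python scripts to look and compute and a tool call to move; the robot and the scene stay as the last step left them, time stands still between calls to the robot, and variables do not carry over. Pictures are saved under pics/ and viewed, at most 10 in all, crops included, and the job is handed in when it is done.

Besides the shell and the picture viewer there is one more tool, called after "Emit:" as name(argument=value, ...) on one line, values as JSON. send_rows: Moves the arm, as the interface text tells. Its arguments: {"type":"object","properties":{"jaw":{"type":"array"},"dp":{"type":"array"},"delta_rot":{"type":"array"},"force":{"type":"number"}},"required":["jaw","dp","delta_rot"]}

```bash
mkdir -p pics; ls; python3 - <<'E'
from station import *
import cv2,pickle
s=sense();print({k:s[k] for k in('time_s','ee_pos','tcp_rot','width')})
d={n:snapshot(n) for n in('scene','top')}
pickle.dump(d,open('d.pkl','wb'))
for n in d:
    cv2.imwrite(f'pics/{n}.png',d[n]['color'][:,:,::-1]);print(n,d[n]['intrinsics'].tolist(),d[n]['R'].round(3).tolist(),d[n]['t'].round(3).tolist())
E
```

```text
pics
{'time_s': 0.0, 'ee_pos': array([ 0.27137821, -0.53435612,  0.2304482 ]), 'tcp_rot': array([-3.13975033e+00, -2.20336552e-04,  4.69798114e-01]), 'width': 0.08586835202978463}
scene [[561.8498677774353, 0.0, 325.1485782277957], [0.0, 561.8498677774353, 237.3393341309923], [0.0, 0.0, 1.0]] [[-0.67, 0.742, -0.0], [0.551, 0.497, -0.67], [-0.497, -0.449, -0.743]] [0.364, -0.226, 1.563]
top [[565.7161644775302, 0.0, 326.08088760928615], [0.0, 565.7161644775302, 243.87370739972133], [0.0, 0.0, 1.0]] [[-0.02, -1.0, -0.007], [-0.992, 0.02, -0.123], [0.123, 0.004, -0.992]] [0.006, 0.502, 1.333]
```

View pics/top.png

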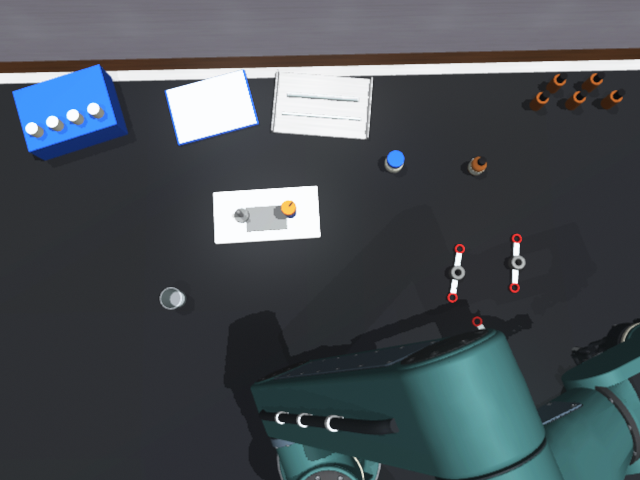

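View pics/scene.png

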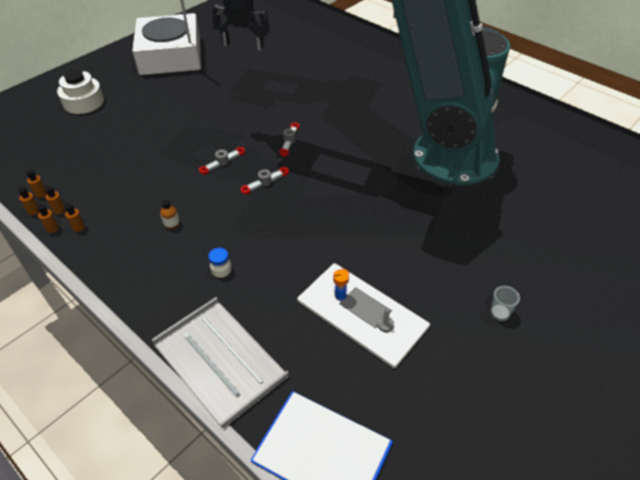

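The top view shows three look-alikes: hubs at about (458,272), (518,262), and one mostly under the arm near (485,330). In the scene view they are at (264,177), (222,158) and (290,135). The stand is at (266,214) in the top view, with the post on the left and the orange screw on the right.

```bash
cat > h.py <<'E'
import numpy as np,cv2,pickle
from scipy.spatial.transform import Rotation as Ro
def ray(c,uv):
    d=np.linalg.inv(c['intrinsics'])@[uv[0],uv[1],1.]
    return -c['R'].T@c['t'], c['R'].T@d
def onz(c,uv,z):
    o,d=ray(c,uv); return (o+d*(z-o[2])/d[2])
def cents(mask,amin=15):
    n,l,s,c=cv2.connectedComponentsWithStats(mask.astype(np.uint8))
    return [(c[i].round(1).tolist(),int(s[i,4])) for i in range(1,n) if s[i,4]>=amin]
def wcam(s,w):
    T=np.eye(4);T[:3,:3]=Ro.from_euler('xyz',s['tcp_rot']).as_matrix();T[:3,3]=s['ee_pos']
    M=np.linalg.inv(T@w['mount']); return dict(w,R=M[:3,:3],t=M[:3,3])
def red(im): 
    h=cv2.cvtColor(im,cv2.COLOR_RGB2HSV); return ((h[...,0]<5)|(h[...,0]>174))&(h[...,1]>150)&(h[...,2]>80)
def orange(im):
    h=cv2.cvtColor(im,cv2.COLOR_RGB2HSV); return (h[...,0]>=9)&(h[...,0]<24)&(h[...,1]>180)&(h[...,2]>150)
def blue(im):
    h=cv2.cvtColor(im,cv2.COLOR_RGB2HSV); return (h[...,0]>100)&(h[...,0]<130)&(h[...,1]>150)&(h[...,2]>50)
E
python3 - <<'E'
from h import *
d=pickle.load(open('d.pkl','rb'));t,s=d['top'],d['scene']
for n,c in d.items():
    print(n,'red',[(p,a,onz(c,p,.005).round(3)[:2].tolist()) for p,a in cents(red(c['color']))])
    print('orange',[(p,a,onz(c,p,.085).round(3)[:2].tolist()) for p,a in cents(orange(c['color']))])
    print('blue',[(p,a,onz(c,p,.05).round(3)[:2].tolist()) for p,a in cents(blue(c['color']))])
for p in((264,176),(222,157),(289,134)):print('hub scene',onz(s,p,.02).round(3))
for p in((458,272),(518,262)):print('hub top',onz(t,p,.03).round(3))
g=cv2.cvtColor(t['color'],cv2.COLOR_RGB2GRAY);m=(g>200).astype(np.uint8);m[:160]=0;m[260:]=0;m[:,:190]=0;m[:,340:]=0
cs=max(cv2.findContours(m,0,2)[0],key=cv2.contourArea);r=cv2.minAreaRect(cs);print(r)
print('stand',onz(t,r[0],.015),[onz(t,p,.015).round(4)[:2].tolist() for p in cv2.boxPoints(r)])
for n,p in(('bottle',(477,167)),('jar',(396,158)),('beaker',(172,298))):print(n,onz(t,p,.03).round(3))
a=cv2.resize(t['color'][170:260,200:335],None,fx=5,fy=5,interpolation=2)
b=cv2.resize(s['color'][110:210,190:325],None,fx=5,fy=5,interpolation=2)
cv2.imwrite('pics/c1.png',b[:,:,::-1]);cv2.imwrite('pics/c2.png',a[:,:,::-1])
E
```

```text
scene red [([295.1, 124.4], 40, [0.2, -0.429]), ([240.6, 149.9], 51, [0.387, -0.46]), ([283.7, 151.8], 52, [0.312, -0.365]), ([203.0, 169.7], 61, [0.511, -0.473]), ([284.3, 170.4], 57, [0.366, -0.308]), ([244.4, 189.2], 68, [0.489, -0.333])]
orange [([340.9, 275.6], 158, [0.584, 0.082])]
blue [([217.9, 255.5], 291, [0.704, -0.177]), ([340.3, 293.3], 96, [0.6, 0.094]), ([273.7, 420.5], 133, [0.89, 0.19]), ([383.1, 460.0], 141, [0.814, 0.377]), ([268.1, 470.0], 51, [0.957, 0.245])]
top red [([516.4, 237.6], 59, [0.512, -0.472]), ([459.4, 247.9], 58, [0.489, -0.331]), ([514.0, 287.9], 60, [0.389, -0.458]), ([452.0, 297.6], 61, [0.368, -0.307]), ([476.6, 320.6], 61, [0.312, -0.364])]
orange [([557.7, 80.6], 36, [0.878, -0.567]), ([594.5, 79.9], 40, [0.878, -0.655]), ([577.5, 97.8], 42, [0.834, -0.611]), ([614.4, 97.0], 42, [0.834, -0.699]), ([540.5, 98.9], 39, [0.833, -0.523]), ([478.4, 165.5], 52, [0.674, -0.366])]
blue [([70.0, 111.8], 6628, [0.84, 0.618]), ([214.6, 118.2], 295, [0.816, 0.262]), ([395.2, 158.3], 250, [0.705, -0.176])]
hub scene [ 0.43  -0.319  0.02 ]
hub scene [ 0.453 -0.46   0.02 ]
hub scene [ 0.258 -0.396  0.02 ]
hub top [ 0.428 -0.319  0.03 ]
hub top [ 0.449 -0.464  0.03 ]
((265.6968994140625, 214.31033325195312), (51.92142868041992, 106.1799545288086), 86.37850952148438)
stand [0.58057833 0.14254398 0.015     ] [[0.6399, 0.2772], [0.6513, 0.0151], [0.5219, 0.0094], [0.5107, 0.2685]]
bottle [ 0.685 -0.378  0.03 ]
jar [ 0.712 -0.18   0.03 ]
beaker [0.38  0.366 0.03 ]
```

View pics/c1.png

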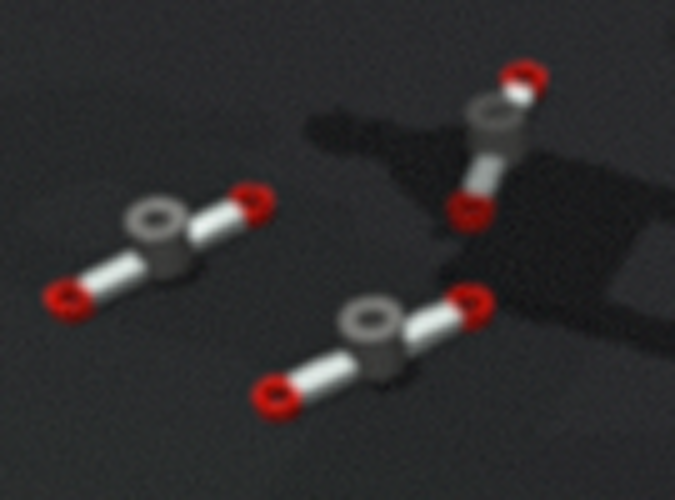

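View pics/c2.png

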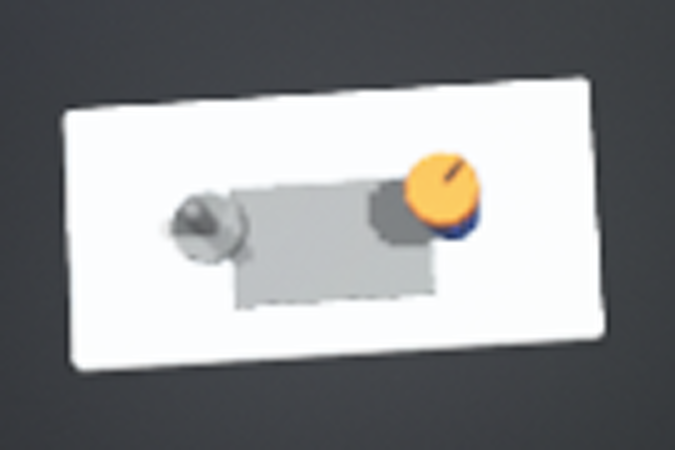

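Choice: the hub at top pixel (458,272), y = -0.319, is farthest left. The others are at y = -0.46 (518,262) and y = -0.396 (near 485,330). The crop confirms it as the lower-middle arm, with a grey hub and two red rings.

```bash
cat >> h.py <<'E'
def rows(s,tgt,yaw,n):
    p=np.array(s['ee_pos']);R=Ro.from_euler('xyz',s['tcp_rot']);Rt=Ro.from_euler('xyz',[np.pi,0,yaw])
    rv=(R.inv()*Rt).as_rotvec()/n;st=(np.array(tgt)-p)/n
    dp=[];
    for i in range(n):
        dp.append((R.inv().apply(st)*1000).round(1).tolist());R=R*Ro.from_rotvec(rv)
    print('dp',dp,'rot',rv.round(4).tolist())
E
python3 - <<'E'
from h import *; from station import sense
rows(sense(),[.4285,-.319,.13],-.196,5)
E
```

```text
dp [[47.5, -24.2, 20.2], [43.9, -30.3, 20.2], [39.5, -35.8, 20.1], [34.4, -40.8, 20.1], [28.7, -45.0, 20.1]] rot [-0.0003, 0.0001, 0.1332]
```

Emit:
send_rows(jaw=[1, 1, 1, 1, 1], dp=[[47.5, -24, 20], [44, -30, 20], [39.5, -36, 20], [34.5, -41, 20], [28.5, -45, 20]], delta_rot=[[0, 0, 0.133], [0, 0, 0.133], [0, 0, 0.133], [0, 0, 0.133], [0, 0, 0.133]])

```text
time_s: 0.72
ee_pos: [0.4295, -0.318, 0.1305]
tcp_rot: [-3.141, 0.0, -0.2]
ft_force: [1.2, 0.2, 0.6]
width: 0.0852
finger_force: 0.0
```

Emit:
send_rows(jaw=[1, 1], dp=[[0, 0, 0], [0, 0, 0]], delta_rot=[[0, 0, 0], [0, 0, 0]])

```text
time_s: 0.98
ee_pos: [0.4289, -0.3197, 0.1312]
tcp_rot: [3.141, 0.0, -0.193]
ft_force: [-0.4, -0.8, 0.6]
width: 0.0855
finger_force: 0.0
```

```bash
python3 - <<'E'
from h import *; from station import *
s=sense();w=snapshot('wrist');t=snapshot('top');print(s['ee_pos'],s['tcp_rot'],s['joints'].round(3))
c=wcam(s,w)
cv2.imwrite('pics/w1.png',w['color'][:,:,::-1])
print([(p,a,onz(c,p,.01).round(4)[:2].tolist()) for p,a in cents(red(w['color']),60)])
print('top orange',[(p,a,onz(t,p,.088).round(4)[:2].tolist()) for p,a in cents(orange(t['color'])) ])
rows(s,[.4285,-.319,.004],-.196,5)
E
```

```text
[ 0.4288776  -0.31965992  0.13124291] [ 3.14134625e+00  3.55579693e-04 -1.92973318e-01] [-0.769  0.381  1.764 -0.     0.997  0.995]
[([518.0, 74.3], 641, [0.5105, -0.4663]), ([317.8, 149.7], 350, [0.4886, -0.3285]), ([500.1, 245.4], 208, [0.3933, -0.4496]), ([511.1, 247.9], 227, [0.3896, -0.4576]), ([318.7, 306.0], 292, [0.3695, -0.3055]), ([397.5, 350.7], 438, [0.3161, -0.3618])]
top orange [([557.7, 80.6], 36, [0.8768, -0.5654]), ([594.5, 80.0], 41, [0.8763, -0.6531]), ([577.5, 97.8], 42, [0.8331, -0.6094]), ([614.4, 97.1], 41, [0.8328, -0.6969]), ([540.5, 98.7], 40, [0.8328, -0.5215]), ([478.3, 165.4], 52, [0.6734, -0.3653])]
dp [[-0.1, -0.1, 25.4], [-0.1, -0.1, 25.4], [-0.1, -0.1, 25.4], [-0.1, -0.1, 25.4], [-0.1, -0.1, 25.4]] rot [0.0, 0.0001, 0.0006]
```

View pics/w1.png

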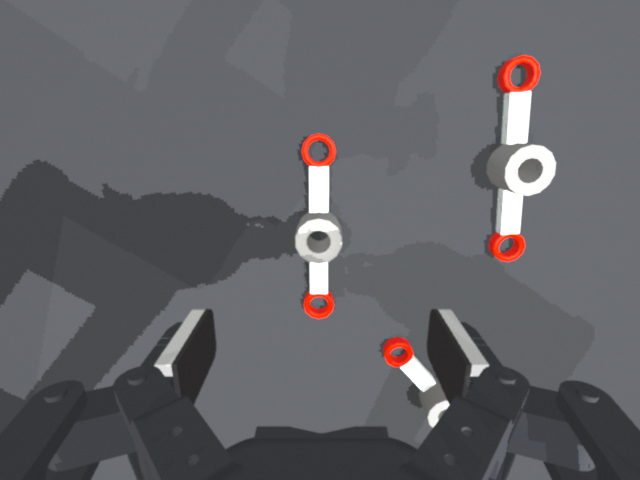

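The wrist view shows the chosen arm straight below: hub (318,238), rings (318,150) and (318,306). Descending and gripping.

Emit:
send_rows(jaw=[1, 1, 1, 1, 1], dp=[[0, -0.3, 30], [0, -0.3, 30], [0, -0.3, 30], [0, -0.3, 25], [0, 0, 12]], delta_rot=[[0, 0, 0], [0, 0, 0], [0, 0, 0], [0, 0, 0], [0, 0, 0]])

```text
time_s: 1.7
ee_pos: [0.4282, -0.3193, 0.0035]
tcp_rot: [-3.141, 0.001, -0.197]
ft_force: [-0.2, 0.0, -0.4]
width: 0.0854
finger_force: 0.0
```

Emit:
send_rows(jaw=[0, 0, 0, 0, 0], dp=[[0, 0, 0], [0, 0, 0], [0, 0, 0], [0, 0, 0], [0, 0, 0]], delta_rot=[[0, 0, 0], [0, 0, 0], [0, 0, 0], [0, 0, 0], [0, 0, 0]], force=40)

```text
time_s: 2.33
ee_pos: [0.4297, -0.3189, 0.0054]
tcp_rot: [3.14, -0.002, -0.195]
ft_force: [-1.4, -0.1, 7.3]
width: 0.0321
finger_force: 40.4
```

Emit:
send_rows(jaw=[0, 0, 0, 0, 0], dp=[[0, 0, 0], [0, 0, 0], [0, 0, -30], [0, 0, -50], [0, 0, -50]], delta_rot=[[0, 0, 0], [0, 0, 0], [0, 0, 0], [0, 0, 0], [0, 0, 0]])

```text
time_s: 2.95
ee_pos: [0.4288, -0.3178, 0.1356]
tcp_rot: [-3.141, 0.001, -0.195]
ft_force: [0.6, -0.1, -1.4]
width: 0.0316
finger_force: 40.1
```

```bash
python3 - <<'E'
from h import *; from station import *
s=sense();print(s['ee_pos'],s['width'],s['finger_force'])
rows(s,[.575,.19,.15],.0435,10)
E
```

```text
[ 0.42877262 -0.31783028  0.13563156] 0.03163892951450337 40.13720681425184
dp [[4.5, -52.7, -1.4], [5.8, -52.5, -1.4], [7.0, -52.4, -1.4], [8.3, -52.2, -1.4], [9.5, -52.0, -1.4], [10.7, -51.7, -1.4], [12.0, -51.5, -1.4], [13.2, -51.2, -1.4], [14.4, -50.8, -1.4], [15.6, -50.5, -1.4]] rot [-0.0001, 0.0001, -0.0238]
```

Emit:
send_rows(jaw=[0, 0, 0, 0, 0], dp=[[4.5, -52.7, -1.4], [5.8, -52.5, -1.4], [7, -52.4, -1.4], [8.3, -52.2, -1.4], [9.5, -52, -1.4]], delta_rot=[[0, 0, -0.024], [0, 0, -0.024], [0, 0, -0.024], [0, 0, -0.024], [0, 0, -0.024]])

```text
time_s: 3.58
ee_pos: [0.5025, -0.0626, 0.1417]
tcp_rot: [3.142, -0.001, -0.074]
ft_force: [0.4, -0.4, -0.4]
width: 0.0317
finger_force: 40.3
```

Emit:
send_rows(jaw=[0, 0, 0, 0, 0], dp=[[10.7, -51.7, -1.4], [12, -51.5, -1.4], [13.2, -51.2, -1.4], [14.4, -50.8, -1.4], [15.6, -50.5, -1.4]], delta_rot=[[0, 0, -0.024], [0, 0, -0.024], [0, 0, -0.024], [0, 0, -0.024], [0, 0, -0.024]])

```text
time_s: 4.2
ee_pos: [0.5751, 0.1915, 0.1486]
tcp_rot: [3.142, -0.0, 0.046]
ft_force: [-0.2, -0.6, -1.3]
width: 0.0319
finger_force: 40.3
```

Emit:
send_rows(jaw=[0, 0], dp=[[0, 0, 0], [0, 0, 0]], delta_rot=[[0, 0, 0], [0, 0, 0]])

```text
time_s: 4.45
ee_pos: [0.5743, 0.1894, 0.1481]
tcp_rot: [3.141, 0.001, 0.046]
ft_force: [0.3, 0.3, -0.7]
width: 0.0322
finger_force: 40.3
```

```bash
python3 - <<'E'
from h import *; from station import *
s=sense();w=snapshot('wrist');t=snapshot('top');sc=snapshot('scene');print(s['ee_pos'],s['tcp_rot'],s['joints'].round(3))
c=wcam(s,w); pickle.dump((s,c,t,sc),open('e.pkl','wb'))
cv2.imwrite('pics/w2.png',w['color'][:,:,::-1])
f=lambda im,a,b,x,y:cv2.resize(im[a:b,x:y],(400,400),interpolation=2)
cv2.imwrite('pics/ts.png',np.hstack([f(t['color'],160,260,200,300),f(sc['color'],250,370,320,440)])[:,:,::-1])
# held arm: red rings in tool coords
print('wrist red',cents(red(w['color']),40))
for z in (.135,.145): print([onz(c,p,z).round(4)[:2].tolist() for p,a in cents(red(w['color']),40)])
print('top red',[(p,onz(t,p,.14).round(4)[:2].tolist()) for p,a in cents(red(t['color']),15)])
print('scene red',[(p,onz(sc,p,.14).round(4)[:2].tolist()) for p,a in cents(red(sc['color']),15)])
E
```

```text
[0.57432929 0.18940473 0.14810781] [3.14101730e+00 1.07650371e-03 4.57052471e-02] [ 0.205  0.449  1.591 -0.     1.103  1.73 ]
wrist red [([320.9, 178.8], 1645), ([321.6, 420.1], 579)]
[[0.631, 0.1924], [0.5046, 0.1863]]
[[0.6325, 0.1925], [0.5143, 0.1868]]
top red [([516.3, 237.6], [0.4943, -0.4264]), ([514.1, 287.9], [0.3833, -0.4149]), ([476.6, 320.6], [0.314, -0.3292]), ([504.5, 365.2], [0.2176, -0.3842])]
scene red [([295.0, 124.4], [0.3273, -0.2983]), ([240.7, 150.0], [0.4889, -0.3249]), ([283.4, 151.9], [0.4246, -0.2429]), ([203.1, 169.8], [0.5967, -0.3362]), ([406.5, 264.2], [0.5081, 0.1875]), ([367.6, 300.4], [0.6288, 0.1858])]
```

View pics/w2.png

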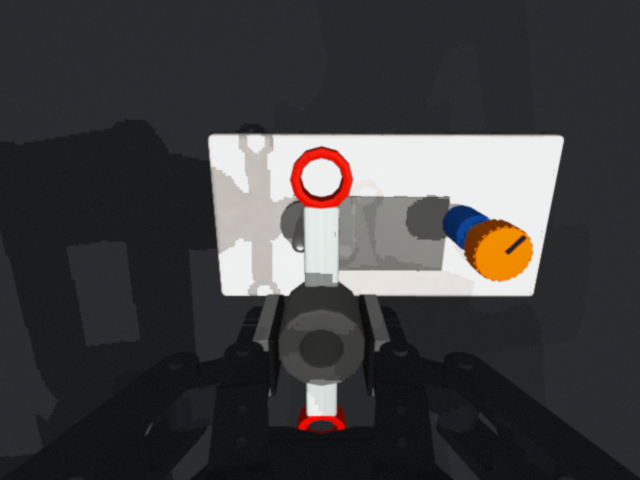

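View pics/ts.png

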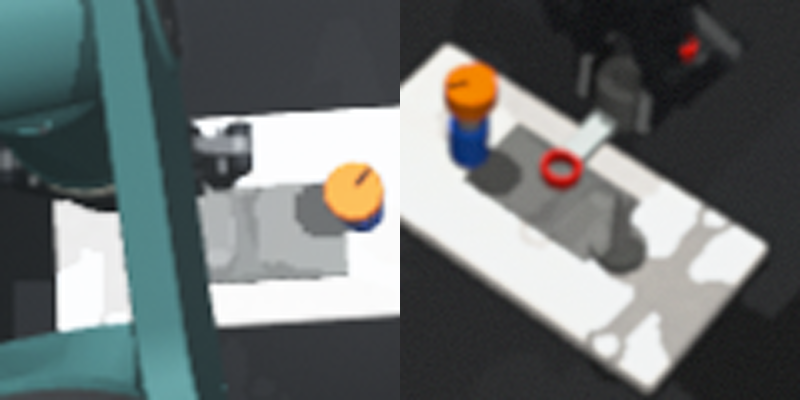

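The arm is held level by the hub. The wrist view shows the front ring at (321,179) and the knob at (498,250). Now I'll cross-check the post position and the held eye's position.

```bash
python3 - <<'E'
from h import *
d=pickle.load(open('d.pkl','rb'));s,c,t,sc=pickle.load(open('e.pkl','rb'))
def tri(a,ua,b,ub):
    A=[];B=[]
    for cc,u in((a,ua),(b,ub)):
        o,v=ray(cc,u);v/=np.linalg.norm(v);P=np.eye(3)-np.outer(v,v);A.append(P);B.append(P@o)
    x=np.linalg.lstsq(np.vstack(A),np.hstack(B),rcond=None)[0];return x.round(4)
def ringc(im,box):
    m=np.zeros(im.shape[:2],np.uint8);x0,y0,x1,y1=box;m[y0:y1,x0:x1]=red(im)[y0:y1,x0:x1]
    k=max(cv2.findContours(m,0,2)[0],key=cv2.contourArea);return cv2.fitEllipse(k)[0]
rw=ringc(c['color'],(270,130,370,220));rs=ringc(sc['color'],(355,285,382,315))
print('ring',rw,rs,tri(c,rw,sc,rs),onz(c,rw,.15),onz(sc,rs,.15))
# knob black line/ top: bright-orange mask
for n,k in(('wrist',c),('top',d['top']),('scene',d['scene'])):
    h=cv2.cvtColor(k['color'],cv2.COLOR_RGB2HSV);m=((h[...,0]>8)&(h[...,0]<26)&(h[...,1]>120)&(h[...,2]>215)).astype(np.uint8)
    if n=='top': m[:,:250]=0;m[:,330:]=0;m[:190]=0
    k2=cv2.findContours(m,0,2)[0]
    if k2:
        q=max(k2,key=cv2.contourArea);e=cv2.fitEllipse(cv2.convexHull(q));print(n,'knob',e,onz(k,e[0],.088).round(4))
# white plate in wrist
g=cv2.cvtColor(c['color'],cv2.COLOR_RGB2HSV);m=((g[...,2]>140)&(g[...,1]<60)).astype(np.uint8);
for p in((208,136),(563,136),(535,297),(223,297)):print('corner',onz(c,p,.015).round(4))
# scene post at start
cr=d['scene']['color'][295:345,365:410];g=cv2.cvtColor(cr,cv2.COLOR_RGB2GRAY)
cv2.imwrite('pics/post.png',np.hstack([cv2.resize(cr,(400,440),interpolation=2),cv2.resize(d['top']['color'][195:239,220:260],(400,440),interpolation=2)])[:,:,::-1])
E
```

```text
ring (321.0785827636719, 178.38084411621094) (367.7655029296875, 300.3848876953125) [0.6345 0.1915 0.1515] [0.63346381 0.19242843 0.15      ] [0.63451775 0.19008416 0.15      ]
wrist knob ((503.7209777832031, 253.6748809814453), (50.135704040527344, 60.92558670043945), 53.54987335205078) [0.5851 0.0838 0.088 ]
top knob ((287.96575927734375, 207.35430908203125), (13.398033142089844, 14.172955513000488), 74.51534271240234) [0.5828 0.0824 0.088 ]
scene knob ((341.0021057128906, 274.798583984375), (11.77138614654541, 14.687610626220703), 89.55957794189453) [0.5844 0.0819 0.088 ]
corner [0.6395 0.2739 0.015 ]
corner [0.651  0.0196 0.015 ]
corner [0.5233 0.0107 0.015 ]
corner [0.5116 0.268  0.015 ]
```

View pics/post.png

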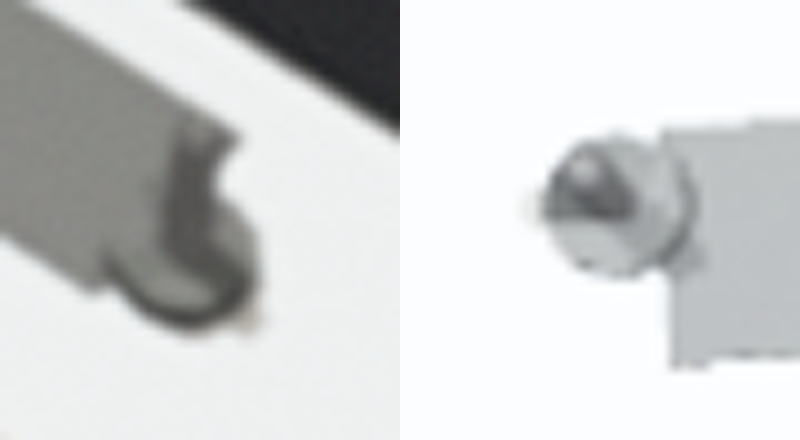

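The left half shows the post tip in the scene view at about (387,310). The right half shows it in the top view at about (238,211), with the seat at about (241.7,215.5).

```bash
python3 - <<'E'
from h import *
d=pickle.load(open('d.pkl','rb'))
from station import sense
print(onz(d['top'],(238.2,211.5),.074),onz(d['top'],(241.7,215.5),.025),onz(d['scene'],(386.9,310.2),.073))
rows(sense(),[.5787,.2027,.095],.0445,2)
E
```

```text
[0.57804928 0.20066477 0.074     ] [0.57706069 0.20001666 0.025     ] [0.58172708 0.20215067 0.073     ]
dp [[2.4, -7.1, 26.6], [2.4, -7.1, 26.6]] rot [0.0002, 0.0005, -0.0005]
```

Emit:
send_rows(jaw=[0, 0, 0, 0, 0], dp=[[5, -12.4, 0], [0, 0, 30], [0, 0, 28], [0, 0, 0], [0, 0, 0]], delta_rot=[[0, 0, 0], [0, 0, 0], [0, 0, 0], [0, 0, 0], [0, 0, 0]])

```text
time_s: 5.22
ee_pos: [0.5804, 0.2024, 0.0912]
tcp_rot: [-3.141, -0.001, 0.044]
ft_force: [0.5, 0.4, -2.1]
width: 0.0318
finger_force: 40.4
```

Emit:
send_rows(jaw=[0, 0, 0, 0, 0], dp=[[0, 0, 3], [0, 0, 3], [0, 0, 3], [0, 0, 3], [0, 0, 3]], delta_rot=[[0, 0, 0], [0, 0, 0], [0, 0, 0], [0, 0, 0], [0, 0, 0]])

```text
time_s: 5.85
ee_pos: [0.5795, 0.2022, 0.0751]
tcp_rot: [-3.142, 0.0, 0.045]
ft_force: [0.2, 0.1, -1.4]
width: 0.0321
finger_force: 40.4
```

Emit:
send_rows(jaw=[0, 0, 0, 0, 0], dp=[[0, 0, 4], [0, 0, 4], [0, 0, 4], [0, 0, 4], [0, 0, 4]], delta_rot=[[0, 0, 0], [0, 0, 0], [0, 0, 0], [0, 0, 0], [0, 0, 0]])

```text
time_s: 6.48
ee_pos: [0.5795, 0.2022, 0.055]
tcp_rot: [-3.141, 0.0, 0.045]
ft_force: [0.7, -0.6, -1.1]
width: 0.0317
finger_force: 40.4
```

Emit:
send_rows(jaw=[0, 0, 0, 0, 0], dp=[[0, 0, 5], [0, 0, 5], [0, 0, 5], [0, 0, 5], [0, 0, 2]], delta_rot=[[0, 0, 0], [0, 0, 0], [0, 0, 0], [0, 0, 0], [0, 0, 0]])

```text
time_s: 7.1
ee_pos: [0.5793, 0.2022, 0.0329]
tcp_rot: [3.142, 0.001, 0.045]
ft_force: [-0.5, -0.2, -0.8]
width: 0.0321
finger_force: 40.4
```

Emit:
send_rows(jaw=[0, 0, 0], dp=[[0, 0, 1], [0, 0, 1], [0, 0, 1]], delta_rot=[[0, 0, 0], [0, 0, 0], [0, 0, 0]])

```text
time_s: 7.48
ee_pos: [0.5796, 0.2023, 0.0304]
tcp_rot: [-3.141, -0.0, 0.045]
ft_force: [-0.6, 0.5, 5.6]
width: 0.032
finger_force: 41.3
```

Emit:
send_rows(jaw=[0.6, 0.8, 1, 1, 1], dp=[[0, 0, 0], [0, 0, 0], [0, 0, 0], [0, 0, 0], [0, 0, 0]], delta_rot=[[0, 0, 0], [0, 0, 0], [0, 0, 0], [0, 0, 0], [0, 0, 0]])

```text
time_s: 8.1
ee_pos: [0.5796, 0.2023, 0.0304]
tcp_rot: [-3.141, -0.0, 0.045]
ft_force: [0.5, 0.4, 0.4]
width: 0.0857
finger_force: 0.0
```

Emit:
send_rows(jaw=[1, 1, 1, 1, 1], dp=[[0, 0, -20], [0, 0, -40], [0, 0, -45], [0, 0, -20], [0, 0, 0]], delta_rot=[[0, 0, 0], [0, 0, 0], [0, 0, 0], [0, 0, 0], [0, 0, 0]])

```text
time_s: 8.72
ee_pos: [0.5809, 0.2026, 0.1572]
tcp_rot: [-3.141, -0.004, 0.045]
ft_force: [0.5, -0.1, 0.3]
width: 0.0854
finger_force: 0.0
```

```bash
python3 - <<'E'
from h import *; from station import *
s=sense();sc=snapshot('scene');w=snapshot('wrist');c=wcam(s,w);print(s['ee_pos'],s['joints'].round(2))
print('scene red',[(p,onz(sc,p,.030).round(4)[:2].tolist()) for p,a in cents(red(sc['color']),15)][-2:])
print('wrist red',[(p,a,onz(c,p,.030).round(4)[:2].tolist()) for p,a in cents(red(w['color']),40)])
rows(s,[.5838,.0825,.15],2.61,15)
E
```

```text
[0.58091125 0.20256309 0.15719603] [0.22 0.45 1.56 0.   1.12 1.75]
scene red [([403.0, 300.5], [0.5131, 0.1966]), ([369.0, 340.4], [0.6381, 0.2048])]
wrist red [([321.1, 150.8], 476, [0.6405, 0.2057]), ([321.1, 307.7], 458, [0.516, 0.2002])]
dp [[-0.2, 8.0, 0.5], [-1.5, 7.9, 0.5], [-2.8, 7.5, 0.5], [-4.1, 6.9, 0.5], [-5.2, 6.1, 0.5], [-6.2, 5.1, 0.5], [-6.9, 4.0, 0.5], [-7.5, 2.8, 0.5], [-7.9, 1.4, 0.5], [-8.0, 0.1, 0.5], [-7.9, -1.3, 0.5], [-7.6, -2.6, 0.5], [-7.0, -3.9, 0.5], [-6.3, -5.0, 0.5], [-5.3, -6.0, 0.5]] rot [0.0003, -0.0002, -0.171]
```

The cross-arm hangs at about (0.578, 0.203), seated and free. On to the knob, turning the wrist to yaw 2.61 to leave room for the later forward turn.

Emit:
send_rows(jaw=[1, 1, 1, 1, 1], dp=[[-0.2, 8, 0], [-1.5, 8, 0], [-2.8, 7.5, 0], [-4.1, 7, 0], [-5.2, 6, 0]], delta_rot=[[0, 0, -0.171], [0, 0, -0.171], [0, 0, -0.171], [0, 0, -0.171], [0, 0, -0.171]])

```text
time_s: 9.45
ee_pos: [0.5792, 0.1615, 0.1532]
tcp_rot: [-3.139, 0.003, 0.905]
ft_force: [0.1, -0.8, 0.1]
width: 0.0855
finger_force: 0.0
```

Emit:
send_rows(jaw=[1, 1, 1, 1, 1], dp=[[-6.2, 5, 0], [-7, 4, 0], [-7.5, 3, 0], [-8, 1.4, 0], [-8, 0, 0]], delta_rot=[[0, 0, -0.171], [0, 0, -0.171], [0, 0, -0.171], [0, 0, -0.171], [0, 0, -0.171]])

```text
time_s: 10.07
ee_pos: [0.5801, 0.1214, 0.1532]
tcp_rot: [-3.138, -0.0, 1.76]
ft_force: [0.7, -0.0, -0.3]
width: 0.0855
finger_force: 0.0
```

Emit:
send_rows(jaw=[1, 1, 1, 1, 1], dp=[[-8, -1.3, 0], [-7.6, -2.6, 0], [-7, -4, 0], [-6.3, -5, 0], [-5.3, -6, 0]], delta_rot=[[0, 0, -0.171], [0, 0, -0.171], [0, 0, -0.171], [0, 0, -0.171], [0, 0, -0.171]])

```text
time_s: 10.7
ee_pos: [0.5809, 0.0813, 0.1533]
tcp_rot: [-3.14, -0.003, 2.615]
ft_force: [-0.8, 1.0, -1.0]
width: 0.0853
finger_force: 0.0
```

Emit:
send_rows(jaw=[1, 1], dp=[[0, 0, 0], [0, 0, 0]], delta_rot=[[0, 0, 0], [0, 0, 0]])

```text
time_s: 10.95
ee_pos: [0.5816, 0.0818, 0.1543]
tcp_rot: [-3.141, -0.002, 2.606]
ft_force: [-0.2, 0.9, 0.7]
width: 0.0855
finger_force: 0.0
```

```bash
cat > k.py <<'E'
from h import *; from station import *
s=sense();w=snapshot('wrist');c=wcam(s,w);print(s['ee_pos'],s['tcp_rot'],s['joints'].round(2),s['width'])
h=cv2.cvtColor(w['color'],cv2.COLOR_RGB2HSV)
for v in (150,215):
    m=((h[...,0]>8)&(h[...,0]<26)&(h[...,1]>120)&(h[...,2]>v)).astype(np.uint8)
    q=cv2.findContours(m,0,2)[0]
    if q:
        q=max(q,key=cv2.contourArea);e=cv2.fitEllipse(cv2.convexHull(q));print(v,e,onz(c,e[0],.088).round(4))
cv2.imwrite('pics/k.png',w['color'][:,:,::-1])
E
python3 k.py; python3 - <<'E'
from h import *; from station import *
rows(sense(),[.5845,.0825,.145],2.61,1)
E
```

```text
[0.58156568 0.08178817 0.15431112] [-3.14085660e+00 -1.74798052e-03  2.60629012e+00] [ 0.02  0.42  1.62  0.    1.1  -1.01] 0.08552674841374926
150 ((324.6021423339844, 259.2362365722656), (51.84458541870117, 56.02704620361328), 84.36836242675781) [0.5835 0.0838 0.088 ]
215 ((324.6603088378906, 264.6617126464844), (39.191558837890625, 57.06110382080078), 88.4276123046875) [0.5865 0.082  0.088 ]
dp [[-2.0, 1.9, 9.6]] rot [-0.0005, -0.0013, -0.0028]
```

Emit:
send_rows(jaw=[1, 1, 1, 1, 1], dp=[[-2, 2.3, 20], [0, 0, 30], [0, 0, 30], [0, 0, 14], [0, 0, 0]], delta_rot=[[0, 0, 0], [0, 0, 0], [0, 0, 0], [0, 0, 0], [0, 0, 0]])

```text
time_s: 11.62
ee_pos: [0.5844, 0.0828, 0.0605]
tcp_rot: [-3.141, -0.002, 2.609]
ft_force: [-0.3, -0.7, 0.4]
width: 0.0855
finger_force: 0.0
```

Emit:
send_rows(jaw=[0, 0, 0, 0, 0], dp=[[0, 0, 0], [0, 0, 0], [0, 0, 0], [0, 0, 0], [0, 0, 0]], delta_rot=[[0, 0, 0], [0, 0, 0], [0, 0, 0], [0, 0, 0], [0, 0, 0]], force=20)

```text
time_s: 12.25
ee_pos: [0.5853, 0.082, 0.062]
tcp_rot: [-3.141, 0.001, 2.61]
ft_force: [-1.7, -3.7, 6.3]
width: 0.0328
finger_force: 21.8
```

```bash
python3 - <<'E'
from station import *
s=sense();print({k:s[k] for k in('ee_pos','tcp_rot','joints','ft_force','wrist_torque','width')})
E
```

```text
{'ee_pos': array([0.5853318 , 0.08195157, 0.06204789]), 'tcp_rot': array([-3.14122242e+00,  9.25318333e-04,  2.60996200e+00]), 'joints': array([ 2.27739840e-02,  5.40778915e-01,  1.69429812e+00, -1.01893313e-03,
        9.05924055e-01, -1.01576311e+00]), 'ft_force': array([-1.71987097, -3.69331063,  6.27483123]), 'wrist_torque': array([-7.29676330e-01,  3.59270034e-01, -2.08511254e-04]), 'width': 0.03282815278397447}
```

Emit:
send_rows(jaw=[0, 0, 0, 0, 0], dp=[[0, -0.6, 0], [0, 0, 0], [0, 0, 0], [0, 0, 0], [0, 0, 0]], delta_rot=[[0, 0, -0.1], [0, 0, -0.15], [0, 0, -0.15], [0, 0, -0.15], [0, 0, 0]])

```text
time_s: 12.88
ee_pos: [0.5856, 0.083, 0.0623]
tcp_rot: [3.14, 0.002, -3.123]
ft_force: [-1.2, 2.1, 7.4]
width: 0.0329
finger_force: 22.0
```

Emit:
send_rows(jaw=[0, 0, 0, 0, 0], dp=[[0, 0, 0], [0, 0, 0], [0, 0, 0], [0, 0, 0], [0, 0, 0]], delta_rot=[[0, 0, -0.1], [0, 0, -0.1], [0, 0, -0.1], [0, 0, -0.1], [0, 0, 0]])

```text
time_s: 13.5
ee_pos: [0.5854, 0.0836, 0.0613]
tcp_rot: [3.14, 0.002, -2.724]
ft_force: [1.3, 5.6, 0.2]
width: 0.0335
finger_force: 21.4
```

Emit:
send_rows(jaw=[0, 0, 0, 0, 0], dp=[[0, 1, 1], [0, 0, 1], [0, 0, 1], [0, 0, 1], [0, 0, 0]], delta_rot=[[0, 0, 0], [0, 0, 0], [0, 0, 0], [0, 0, 0], [0, 0, 0]])

```text
time_s: 14.12
ee_pos: [0.5854, 0.0836, 0.058]
tcp_rot: [3.141, 0.002, -2.724]
ft_force: [2.3, 4.9, 3.8]
width: 0.0332
finger_force: 21.8
```

Force vanished and the knob went down about 4.3 mm before resting: it dropped. I'll slacken and wind the wrist back further, so one grip covers the forward turn.

Emit:
send_rows(jaw=[0.6, 0.6, 0.6, 0.6, 0.6], dp=[[0, 0, 0], [0, 0, 0], [0, 0, 0], [0, 0, 0], [0, 0, 0]], delta_rot=[[0, 0, 0], [0, 0, 0], [0, 0, -0.15], [0, 0, -0.15], [0, 0, -0.15]])

```text
time_s: 14.75
ee_pos: [0.5837, 0.0826, 0.057]
tcp_rot: [3.141, -0.001, -2.269]
ft_force: [-1.0, 0.7, -0.6]
width: 0.0511
finger_force: 0.0
```

Emit:
send_rows(jaw=[0.6, 0.6, 0.6, 0.6], dp=[[0, 0, 0], [0, 0, 0], [0, 0, 0], [0, 0, 0]], delta_rot=[[0, 0, -0.15], [0, 0, -0.15], [0, 0, -0.13], [0, 0, 0]])

```text
time_s: 15.25
ee_pos: [0.5839, 0.0827, 0.057]
tcp_rot: [3.141, -0.0, -1.845]
ft_force: [0.7, -0.7, -0.3]
width: 0.051
finger_force: 0.0
```

```bash
python3 k.py; python3 - <<'E'
from h import *; from station import *
s=sense();sc=snapshot('scene');print(s['joints'][5],s['ft_force'],s['wrist_torque'])
d=pickle.load(open('d.pkl','rb'))
for c in(d['scene'],sc):
    h=cv2.cvtColor(c['color'],cv2.COLOR_RGB2HSV);m=((h[...,0]>6)&(h[...,0]<26)&(h[...,1]>150)&(h[...,2]>100)).astype(np.uint8);m[:255]=0;m[300:]=0;m[:,:320]=0;m[:,360:]=0
    print(cents(m),cv2.boundingRect(m))
E
```

```text
[0.5838927  0.08266889 0.05704133] [ 3.14063997e+00 -4.87598605e-04 -1.84478411e+00] [ 0.02  0.55  1.7  -0.    0.9  -2.84] 0.05104225155567999
150 ((321.7662658691406, 345.4118957519531), (82.84939575195312, 94.93456268310547), 90.60870361328125) [0.5832 0.0784 0.088 ]
215 ((322.5703430175781, 337.1391296386719), (55.29670333862305, 92.86497497558594), 95.4394760131836) [0.5821 0.0753 0.088 ]
-2.8423504882491786 [ 0.41747591 -0.86852509  0.83408001] [ 0.02030296  0.05485079 -0.0119302 ]
[([340.8, 276.8], 201)] (334, 269, 15, 17)
[([340.7, 278.3], 204)] (333, 271, 17, 17)
```

View pics/k.png

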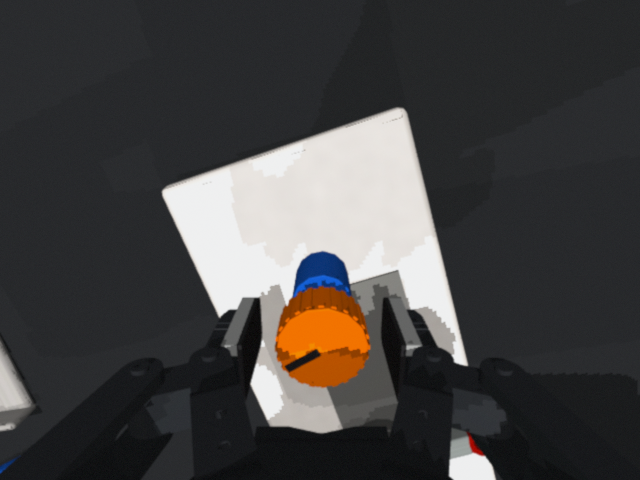

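The view shows the knob centred between the fingers at (322,340), lower on the boss than before; the scene view also moved down about 1.5 px. Regrip and turn forward.

Emit:
send_rows(jaw=[0, 0, 0, 0, 0], dp=[[-0.6, -0.8, 0], [0, 0, 0], [0, 0, 0], [0, 0, 0], [0, 0, 0]], delta_rot=[[0, 0, 0], [0, 0, 0], [0, 0, 0], [0, 0, 0], [0, 0, 0]])

```text
time_s: 15.98
ee_pos: [0.5839, 0.0835, 0.0572]
tcp_rot: [3.139, -0.0, -1.844]
ft_force: [-4.8, 0.2, 3.9]
width: 0.0333
finger_force: 20.8
```

Emit:
send_rows(jaw=[0, 0, 0, 0, 0], dp=[[0, 0, 0.13], [0, 0, 0.13], [0, 0, 0.13], [0, 0, 0.13], [0, 0, 0.13]], delta_rot=[[0, 0, 0.165], [0, 0, 0.165], [0, 0, 0.165], [0, 0, 0.165], [0, 0, 0.165]])

```text
time_s: 16.6
ee_pos: [0.5843, 0.0832, 0.0565]
tcp_rot: [3.141, -0.002, -2.674]
ft_force: [-4.3, -0.1, 3.9]
width: 0.0333
finger_force: 20.7
```

```bash
python3 - <<'E'
from station import *
s=sense();print({k:s[k].round(3) for k in('ee_pos','tcp_rot','joints','ft_force','wrist_torque')})
E
```

```text
{'ee_pos': array([0.584, 0.083, 0.057]), 'tcp_rot': array([ 3.141e+00, -2.000e-03, -2.674e+00]), 'joints': array([ 0.025,  0.549,  1.698, -0.   ,  0.897, -2.014]), 'ft_force': array([-4.325, -0.135,  3.904]), 'wrist_torque': array([0.087, 0.728, 0.059])}
```

Emit:
send_rows(jaw=[0, 0, 0, 0, 0], dp=[[0.8, 0.4, 0.13], [0, 0, 0.13], [0, 0, 0.13], [0, 0, 0.13], [0, 0, 0.13]], delta_rot=[[0, 0, 0.165], [0, 0, 0.165], [0, 0, 0.165], [0, 0, 0.165], [0, 0, 0.165]])

```text
time_s: 17.23
ee_pos: [0.5843, 0.0827, 0.056]
tcp_rot: [-3.141, 0.0, 2.784]
ft_force: [-2.8, -3.2, 1.8]
width: 0.0329
finger_force: 20.6
```

Emit:
send_rows(jaw=[0, 0, 0, 0, 0], dp=[[0, 0, 0.13], [0, 0, 0.13], [0, 0, 0.13], [0, 0, 0.13], [0, 0, 0.13]], delta_rot=[[0, 0, 0.165], [0, 0, 0.165], [0, 0, 0.165], [0, 0, 0.165], [0, 0, 0.165]])

```text
time_s: 17.85
ee_pos: [0.584, 0.0823, 0.0552]
tcp_rot: [-3.14, 0.001, 1.96]
ft_force: [-4.5, -3.4, 4.1]
width: 0.0334
finger_force: 20.7
```

Emit:
send_rows(jaw=[0, 0, 0, 0, 0], dp=[[0, 0, 0.13], [0, 0, 0.13], [0, 0, 0.13], [0, 0, 0.13], [0, 0, 0.13]], delta_rot=[[0, 0, 0.165], [0, 0, 0.165], [0, 0, 0.165], [0, 0, 0.165], [0, 0, 0.165]])

```text
time_s: 18.48
ee_pos: [0.5834, 0.0823, 0.0546]
tcp_rot: [-3.141, 0.002, 1.135]
ft_force: [-5.6, -2.3, 3.5]
width: 0.0332
finger_force: 20.6
```

Emit:
send_rows(jaw=[0, 0, 0, 0, 0], dp=[[-0.8, -0.7, 0.13], [0, 0, 0.13], [0, 0, 0.13], [0, 0, 0.13], [0, 0, 0.13]], delta_rot=[[0, 0, 0.165], [0, 0, 0.165], [0, 0, 0.165], [0, 0, 0.165], [0, 0, 0.165]])

```text
time_s: 19.1
ee_pos: [0.5831, 0.0827, 0.054]
tcp_rot: [3.141, 0.001, 0.309]
ft_force: [-3.0, -0.8, 0.9]
width: 0.0332
finger_force: 20.5
```

Emit:
send_rows(jaw=[0, 0, 0, 0, 0], dp=[[0, 0, 0.13], [0, 0, 0.13], [0, 0, 0.13], [0, 0, 0.13], [0, 0, 0.13]], delta_rot=[[0, 0, 0.165], [0, 0, 0.165], [0, 0, 0.165], [0, 0, 0.165], [0, 0, 0.165]])

```text
time_s: 19.73
ee_pos: [0.5831, 0.0832, 0.0533]
tcp_rot: [3.142, 0.001, -0.516]
ft_force: [-2.7, 2.0, 2.8]
width: 0.0334
finger_force: 20.6
```

Emit:
send_rows(jaw=[0, 0, 0, 0, 0], dp=[[0, 0, 0.13], [0, 0, 0.13], [0, 0, 0.13], [0, 0, 0.13], [0, 0, 0.1]], delta_rot=[[0, 0, 0.165], [0, 0, 0.165], [0, 0, 0.165], [0, 0, 0.165], [0, 0, 0.13]])

```text
time_s: 20.35
ee_pos: [0.5835, 0.0835, 0.0528]
tcp_rot: [-3.141, 0.001, -1.305]
ft_force: [-1.0, 3.4, 1.6]
width: 0.0332
finger_force: 20.5
```

```bash
python3 - <<'E'
from station import *
s=sense();print({k:s[k].round(3) for k in('ee_pos','tcp_rot','joints','ft_force','wrist_torque')})
E
```

```text
{'ee_pos': array([0.584, 0.084, 0.053]), 'tcp_rot': array([-3.141e+00,  1.000e-03, -1.305e+00]), 'joints': array([2.400e-02, 5.520e-01, 1.704e+00, 1.000e-03, 8.850e-01, 2.900e+00]), 'ft_force': array([-0.98 ,  3.428,  1.61 ]), 'wrist_torque': array([0.422, 0.418, 0.032])}
```

The screw turned forward 0.91 turn. I'll regrip and add about 0.6 rad to sit mid-range.

Emit:
send_rows(jaw=[0.6, 0.6, 0.6, 0.6, 0.6], dp=[[0, 0, 0], [0, 0, 0], [0, 0, 0], [0, 0, 0], [0, 0, 0]], delta_rot=[[0, 0, 0], [0, 0, 0], [0, 0, -0.15], [0, 0, -0.15], [0, 0, -0.15]])

```text
time_s: 20.98
ee_pos: [0.584, 0.0827, 0.0529]
tcp_rot: [-3.141, -0.001, -0.843]
ft_force: [0.7, 0.0, 0.0]
width: 0.0516
finger_force: 0.0
```

Emit:
send_rows(jaw=[0.6, 0, 0, 0, 0], dp=[[0, 0, 0], [0, 0, 0], [0, 0, 0], [0, 0, 0], [0, 0, 0]], delta_rot=[[0, 0, -0.15], [0, 0, 0], [0, 0, 0], [0, 0, 0], [0, 0, 0]])

```text
time_s: 21.6
ee_pos: [0.5839, 0.0827, 0.0529]
tcp_rot: [-3.141, -0.001, -0.701]
ft_force: [0.4, -0.4, 0.0]
width: 0.0329
finger_force: 20.6
```

Emit:
send_rows(jaw=[0, 0, 0, 0, 0], dp=[[0, 0, 0.12], [0, 0, 0.12], [0, 0, 0.12], [0, 0, 0.12], [0, 0, 0]], delta_rot=[[0, 0, 0.15], [0, 0, 0.15], [0, 0, 0.15], [0, 0, 0.15], [0, 0, 0]])

```text
time_s: 22.22
ee_pos: [0.5838, 0.0827, 0.0524]
tcp_rot: [-3.141, -0.0, -1.299]
ft_force: [1.5, -2.4, 0.3]
width: 0.0334
finger_force: 20.6
```

Emit:
send_rows(jaw=[0, 0, 0, 0], dp=[[0, 0, 0], [0, 0, 0], [0, 0, 0], [0, 0, 0]], delta_rot=[[0, 0, 0], [0, 0, 0], [0, 0, 0], [0, 0, 0]])

```text
time_s: 22.72
ee_pos: [0.5837, 0.0827, 0.0524]
tcp_rot: [-3.141, -0.0, -1.3]
ft_force: [1.4, -3.5, 0.6]
width: 0.0332
finger_force: 20.6
```

```bash
python3 - <<'E'
from h import *; from station import *
s=sense();sc=snapshot('scene');print(s['joints'][5],s['ft_force'].round(1),s['wrist_torque'].round(3),s['dq'].round(3))
print([(p,onz(sc,p,.030).round(4)[:2].tolist()) for p,a in cents(red(sc['color']),15)][-2:])
d=pickle.load(open('d.pkl','rb'))
for c in(d['scene'],sc):
    h=cv2.cvtColor(c['color'],cv2.COLOR_RGB2HSV);b=((h[...,0]>100)&(h[...,0]<130)&(h[...,1]>150)&(h[...,2]>50))
    m=((h[...,0]>6)&(h[...,0]<26)&(h[...,1]>150)&(h[...,2]>100));r=(slice(255,305),slice(320,362));print(cents(m[r]),cents(b[r]))
E
```

```text
2.8943928147361913 [ 1.4 -3.5  0.6] [-0.571 -0.228  0.014] [-0.    -0.     0.001 -0.001 -0.001  0.002]
[([403.1, 300.8], [0.5136, 0.1972]), ([367.9, 339.6], [0.6381, 0.202])]
[([20.8, 21.8], 201)] [([20.3, 38.3], 96)]
[([24.7, 25.6], 67)] [([21.4, 40.1], 64)]
```

```bash
python3 -c "
from station import *
print(hand_in())"
```

```text
the job is handed in; nothing more can be done
None
```

I handed the job in without getting a verdict. By my readings, the cross-arm hangs released on the seat and the screw dropped when turned back. I then turned it about one turn forward, to an estimated 9–10 mm below the crest, and the fingers still hold the knob at about 20 N.

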